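# Unload the bearing turntable

### The job

Squeeze the two tabs of the clear hood together, lift the hood off the measuring turntable and set it down upright in the middle of the rubber mat, then put every bearing from the turntable into the blue collection box. When all are in, ease the box's spring flap down until it is fully shut, without letting it slam, and put the hood back square on the unit, fully down with both tabs sprung back out and clipped. Leave the other things on the bench where they are.

Things in the scene. Friction and masses are not known exactly. Their poses are not given: they have to be found in the camera images.
- unit: Fixed measuring unit: grey square base 180 x 180 x 40 mm high, origin at the centre of its underside. On it spins the turntable; in the middle a fixed steel clip column stands through it: two upright plates 20 mm wide (along x) at y = +-18 to 21 mm, tops 95.5 mm above the bench, with inward lips (undersides at 90.5 mm, edges at y = +-13 mm) under which the hood's tabs hook.
- turntable (a joint): Angle (rad, about vertical) of the passive aluminium turntable on the unit: it turns freely at a touch and has no drive. Disc of 77 mm radius, upper face 46 mm above the bench, with a raised rim 5 mm high round its edge (81 mm overall radius).
- hood: Clear plastic box-shaped cover with grey edges, open below, 176 x 176 x 66 mm high without its tabs, walls 3 mm, 0.25 kg. Origin: centre of its lower edge plane. Starts square on the unit's base (40 mm above the bench), clipped to the column: it lifts, straight up, only while both tabs are pressed in, and is clear of column and bearings once raised 65 mm. It goes back the same way, tabs squeezed until it is fully down.
- hood_grip (a point): Grasp point, 89 mm above the hood's lower edge, midway between two black upright paddle tabs 30 mm wide (along the hood's x), 68 to 102 mm above the lower edge, outer faces at y = +-18 mm (36 mm apart; 24 mm fully pressed). Squeeze them together along y from above and keep squeezing while lifting: the hood hangs in the grip. Axes as the hood.
- hood_tab_l (a joint): Travel in m of the tab on the hood's +y side: 0 at rest, grows to 0.006 as it is pressed inward; its hook holds below about 0.003 and is free above it. Spring: 2 N at rest, 5.6 N fully pressed.
- hood_tab_r (a joint): The same for the tab on the -y side.
- mat: Fixed black rubber mat lying flat on the bench, 230 x 230 mm, 4 mm thick; origin at the centre of its underside, sides along its x and y. On one side of the unit (left or right varies), with the collection box on the other side.
- tote: Fixed blue steel collection box, open on top while its flap is up: 120 mm (x) x 190 mm (y) outside, 60 mm high, walls and floor 5 mm. Origin: centre of its underside; its front faces its -x side, towards the robot; the flap is hinged on its far (+x) upper edge.
- flap (a joint): Angle of the box's flap in rad: 0 = shut, level on the box; grows as it opens, stop at 2.05. It starts leaning back open at about 2 and rests there, its bar about 0.2 m above the bench. Brought forward past about 1.83 it is driven shut by its spring and weight (about 2 N at its bar) and slams if let go.
- flap_bar (a point): Middle of the round steel pull bar on the flap's free edge: 10 mm thick, 84 mm long, parallel to the box's y, 158 mm from the hinge axis, held by a thin strut at each end with a 38 mm gap to the plate (120 x 190 x 6 mm). Flap shut: 63.5 mm above the bench, 98 mm in front of the box's centre. The bar can turn between the fingers when pinched from above across the box's x.
- flap_hinge (a point): Hinge axis of the flap (parallel to the box's y), above the far upper edge of the box, 60.5 mm above the bench; the bar travels on a circle about it.
- bearing0_center (a point): Centre (half-way up) of a steel bearing on a short arbor, 36 mm high in all: bearing 40 mm across and 14 mm high, with a dark stub 16 mm thick standing up from 14 to 36 mm above its underside. Its z axis points up the stub. Starts standing on the turntable under the hood, about 50 mm from its centre. About 0.12 kg. May be absent.
- bearing1_center (a point): Another such bearing on an arbor; may be absent.
- bearing2_center (a point): Another such bearing on an arbor; may be absent.
- bearing3_center (a point): Another such bearing on an arbor; may be absent.
- bearing4_center (a point): Another such bearing on an arbor; may be absent.
- master: Bystander: brass setting master, stepped disc 60 mm across and 38 mm high, on the bench between robot and unit. Origin at its underside.
- oil: Bystander: small white oil bottle, 44 mm across, 100 mm high; origin at its underside.
- mug: Bystander: white mug, 76 mm across, 85 mm high; origin at its underside.
- wrench: Bystander: wrench 150 mm long lying flat; origin at its underside.
- gauge_case: Bystander: wooden gauge-block case 90 x 60 x 26 mm; origin at its underside.
- brush: Bystander: hand brush lying flat behind the box or mat; origin at its underside.
Mind the look-alikes: they are no part of the job. What is shaped like the tote but turquoise is not meant.

How it is judged (in metres and radians):
On the way, in this order (a step that is already met when the one before it is completed fails the run):
1. the hood is unclipped and lifted clear of the unit (z of hood in the frame of unit above 0.095 m), for 0.1 s.
2. the hood stands upright in the middle of the mat, let go (horizontal distance between hood and mat below 0.04 m and angle between hood's own z axis and vertical below 0.08 rad and z of hood in the frame of mat below 0.01 m and contact force between the fingers and hood below 0.2 N), for 0.2 s.
3. all bearings are in the box, its flap still open (x of bearing0_center in the frame of tote between -0.06 and 0.06 m and y of bearing0_center in the frame of tote between -0.095 and 0.095 m and z of bearing0_center in the frame of tote between 0 and 0.06 m and x of bearing1_center in the frame of tote between -0.06 and 0.06 m and y of bearing1_center in the frame of tote between -0.095 and 0.095 m and z of bearing1_center in the frame of tote between 0 and 0.06 m and x of bearing2_center in the frame of tote between -0.06 and 0.06 m and y of bearing2_center in the frame of tote between -0.095 and 0.095 m and z of bearing2_center in the frame of tote between 0 and 0.06 m and x of bearing3_center in the frame of tote between -0.06 and 0.06 m and y of bearing3_center in the frame of tote between -0.095 and 0.095 m and z of bearing3_center in the frame of tote between 0 and 0.06 m and x of bearing4_center in the frame of tote between -0.06 and 0.06 m and y of bearing4_center in the frame of tote between -0.095 and 0.095 m and z of bearing4_center in the frame of tote between 0 and 0.06 m and value of joint flap above 1.5 rad), for 0.2 s.
At the end, for the whole second after the job is handed in: The hood is back on the unit (centred within 8 mm, square within 0.09 rad, tilted less than 0.04 rad, fully down to 3 mm, both tabs sprung out to within 1.5 mm of rest), every bearing lies inside the collection box below its rim, and the flap is shut to less than 0.05 rad (horizontal distance between hood and unit below 0.008 m and angle between the y axis of hood and the y axis of unit, either way round below 0.09 rad and angle between hood's own z axis and vertical below 0.04 rad and z of hood in the frame of unit below 0.043 m and value of joint each of hood_tab_l, hood_tab_r below 0.0015 m and x of bearing0_center in the frame of tote between -0.06 and 0.06 m and y of bearing0_center in the frame of tote between -0.095 and 0.095 m and z of bearing0_center in the frame of tote between 0 and 0.06 m and x of bearing1_center in the frame of tote between -0.06 and 0.06 m and y of bearing1_center in the frame of tote between -0.095 and 0.095 m and z of bearing1_center in the frame of tote between 0 and 0.06 m and x of bearing2_center in the frame of tote between -0.06 and 0.06 m and y of bearing2_center in the frame of tote between -0.095 and 0.095 m and z of bearing2_center in the frame of tote between 0 and 0.06 m and x of bearing3_center in the frame of tote between -0.06 and 0.06 m and y of bearing3_center in the frame of tote between -0.095 and 0.095 m and z of bearing3_center in the frame of tote between 0 and 0.06 m and x of bearing4_center in the frame of tote between -0.06 and 0.06 m and y of bearing4_center in the frame of tote between -0.095 and 0.095 m and z of bearing4_center in the frame of tote between 0 and 0.06 m and value of joint flap below 0.05 rad); the robot touches nothing.
It fails at once if the flap slams: it falls shut faster than 4 rad/s (velocity of joint flap below -4 rad/s).
It fails at once if one of the bystanders is moved by more than 40 mm (distance of any of master, oil, mug, wrench, gauge_case, brush from where it was at the start of the episode above 0.04 m).
Of bearing0, bearing1, bearing2, bearing3, bearing4 only 3 to 5 are there at a start; the rules pass over those that are not, and their reading is None.
At some moment in a run one of bearing0, bearing1, bearing2, bearing3, bearing4 may be knocked a few centimetres aside while the robot is not near it.
It also fails if it takes over 210 s, if anything falls off the work surface, if the arm or the gripper's body presses on something with over 40 N, if the wrist force passes 120 N, or if a joint passes its speed limit or range.

### The arm

A 6-joint arm with a two-finger parallel gripper is mounted at the origin on the work surface. World frame = base frame: x ahead of the robot, y to its left, z up, the work surface at z = 0. Lengths are in mm, angles in rad, forces in N, time in s.
With the tool pointing down it reaches from about 300 to 875 mm from the base axis. Payload 6.4 kg.
Tool frame: the origin (TCP) lies on the centre line of the jaws, within the pads' length; the fingertips stand 19 mm ahead of it and the grasp point (between the pads) is the TCP; z points along the fingers, y is the line along which they close (so a half turn about z gives the same grasp; the last joint's range is limited). The gripper opens to 88 mm and grips with 3 to 60 N. Pads are 18 mm wide; open, the fingers measure 123 mm over their backs; the gripper's body (75 mm by 187 mm) begins 45 mm behind the grasp point.
Start: joints at [-1.532, 0.181, 1.607, -0, 1.354, -0.206], TCP at [139.374, -557.868, 257.714] pointing down, gripper open.
Joint ranges: [-2.99, 2.99], [-0.89, 2.07], [0.3, 2.58], [-1.14, 4.28], [0, 2.63], [-3.12, 3.12]. Speed limits (rad/s): [2.57, 2.57, 3.01, 3.14, 3.14, 3.14].

### API

Orientations are given as a 3x3 rotation matrix whose columns are the frame's x, y, z axes.
In Python, from rig import telemetry, get_image, ctrl gives the robot as it stands.
- The arm moves only by the tool send_rows, never from a script. Its argument "steps" is a list of rows, each a list of 7 numbers: the shift along the tool's x, y, z in m, then the turn, a rotation vector about the tool's x, y, z in rad, then the finger opening in m, from 0 to 0.0881. A call has 1 to 10 rows; each row is the pose to reach, as a shift and turn from the pose commanded when the call began, along the tool's axes at that moment; what a row does not reach only later rows make up. A row lasts 1/8 s, in which the tool goes at most 62.5 mm and 10.7 degrees, less where a joint would pass 70% of its speed; a pose out of reach is approached as far as the arm can. A call with a gripper value outside its range is refused whole. The fingers move at their own pace and stop on an object; "grip_force" is the grip in N (left out, the last holds). Time passes only in rows, so rows that repeat a pose let the fingers close. It gives the time, the measured TCP pose, the force, the opening and the grip force at its end, in the units of the state.
- telemetry.read_state(): the state, without advancing time (a new reading comes with each control period).
- get_image(name): name is "scene" or "top"; returns a dict with "pixels" (400x640x3 uint8, red, green, blue), "range_z" (400x640 float32, mm along the optical axis (not along the pixel's ray), 0 where there is no reading), "fx", "fy", "cx", "cy" (pixels), "rvec" (rotation vector, rad) and "tvec" (3), from world to camera coordinates, as OpenCV has them. Camera axes: x right, y down, z forward; pixel columns grow to the right and rows downward; lengths in mm; the calibration is good to about 2 mm. A picture is of the moment at which its call begins.
- ctrl.job_done(): hands the job in; it is judged then, once.
The state is a dict: "t": time; "joint_positions": joint angles; "qvel": joint speeds; "joint_torque": joint torques, N m; "eef_pos": TCP position; "tool_rot": TCP orientation; "contact_force": force on the tool from outside, world axes, zero at the start; "torque": the same for the moment, N m; "grip_width": finger opening in mm; "grasp_force": force on a finger pad.
Only numpy, scipy, OpenCV 4.12 (cv2) and the standard library are available. Lean on these libraries where they do the work, as an engineer would, in place of code of your own. Each camera call takes 0.05 s, during which the arm holds its last target. There are 200 camera calls.

## Working session

There is one attempt and no reset: what is moved stays moved. The work goes in short steps, Python scripts to look and compute and a tool call to move; the robot and the scene stay as the last step left them, time stands still between calls to the robot, and variables do not carry over. Pictures are saved under pics/ and viewed, at most 16 in all, crops included, and the job is handed in when it is done.

Besides the shell and the picture viewer there is one more tool, called after "Emit:" in YAML: its name, and indented under it one key for each argument. send_rows: Moves the arm, as the interface text tells. Its arguments: {"type":"object","properties":{"steps":{"type":"array"},"grip_force":{"type":"number"}},"required":["steps"]}

```bash
ls; mkdir -p pics; cat > h.py <<'E'
import numpy as np, cv2
from rig import telemetry, get_image, ctrl
def look(n,f=None):
    im=get_image(n)
    if f: cv2.imwrite('pics/'+f,im['pixels'][:,:,::-1])
    return im
def cloud(im):
    R=cv2.Rodrigues(np.array(im['rvec'],float))[0]; t=np.array(im['tvec'],float).ravel()
    v,u=np.mgrid[:400,:640]; z=im['range_z']
    p=np.stack([(u-im['cx'])*z/im['fx'],(v-im['cy'])*z/im['fy'],z],-1)
    w=(p-t)@R
    w[z==0]=np.nan
    return w
def ray(im,u,v,h):
    "world point at height h (mm) seen at pixel u,v"
    R=cv2.Rodrigues(np.array(im['rvec'],float))[0]; t=np.array(im['tvec'],float).ravel()
    d=R.T@np.array([(u-im['cx'])/im['fx'],(v-im['cy'])/im['fy'],1]); c=-R.T@t
    return (c+d*(h-c[2])/d[2]).round(1)
def st():
    s=telemetry.read_state(); print('t',s['t'],'pos',np.round(s['eef_pos'],1),'q',np.round(s['joint_positions'],3),'F',np.round(s['contact_force'],1),'w',s['grip_width'],s['grasp_force']); print(np.round(s['tool_rot'],4).tolist()); return s
def to(p,yaw=None,s=None):
    "shift in tool axes (m) and turn about tool z to get TCP to p (mm), tool y axis along yaw (rad)"
    s=s or telemetry.read_state(); R=np.array(s['tool_rot'])
    d=R.T@(np.array(p)-np.array(s['eef_pos']))/1000
    a=None
    if yaw is not None:
        c=np.arctan2(R[1,1],R[0,1]); a=-((yaw-c+np.pi/2)%np.pi-np.pi/2)
    return d.round(4), a
E
python3 - <<'E'
from h import *
st()
a=look('scene','s0.png'); b=look('top','t0.png')
for i in (a,b): 
    R=cv2.Rodrigues(np.array(i['rvec'],float))[0]; print(i['fx'],i['cx'],i['cy'],(-R.T@np.array(i['tvec']).ravel()).round(), R.round(2).tolist())
E
```

```text
pics
t 0.0 pos [ 139.4 -557.3  256.8] q [-1.532  0.182  1.608  0.     1.354 -0.206] F [ 0.2 -0.3  0.1] w 88.1689763073488 0.0
[[0.9702, 0.2424, -0.0001], [0.2424, -0.9702, 0.0017], [0.0004, -0.0017, -1.0]]
382.73181856453834 317.3122182182668 198.42788439513103 [1096.   25.  760.] [[-0.02, 1.0, 0.0], [0.72, 0.02, -0.69], [-0.69, -0.01, -0.72]]
442.77057134808666 326.3233540974408 197.04963457478883 [ 380.   -4. 1256.] [[0.01, -1.0, -0.01], [-0.99, -0.01, -0.1], [0.1, 0.01, -0.99]]
```

View pics/s0.png

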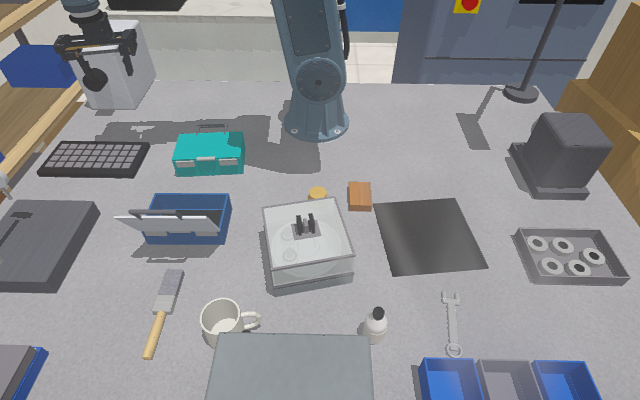

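View pics/t0.png

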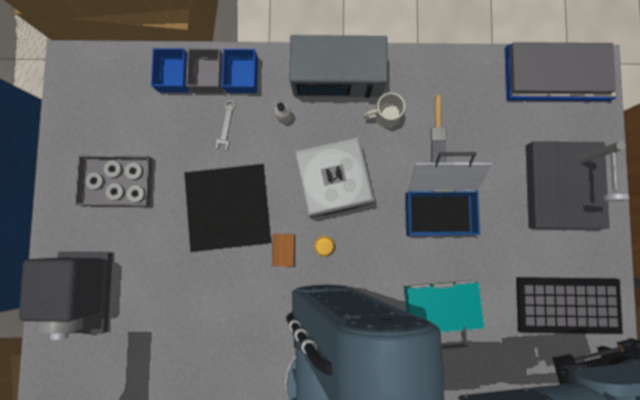

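Scene: the hood and unit are at top (335,177), the mat at (228,207), the blue box at (443,213) and its flap bar at (456,157). The master, gauge case, mug, oil, wrench and brush are all around them.

```bash
python3 - <<'E'
from h import *
a=look('scene'); b=look('top')
A=cv2.resize(a['pixels'][185:300,250:365,::-1],None,fx=5,fy=5,interpolation=3)
B=cv2.resize(b['pixels'][130:225,285:385,::-1],None,fx=6,fy=6,interpolation=3)
cv2.imwrite('pics/sc.png',A); cv2.imwrite('pics/tc.png',B[:570])
for n,i,box in (('s',a,(250,365,185,300)),('t',b,(285,385,130,225))):
    w=cloud(i); u0,u1,v0,v1=box
    print(n); 
    sub=w[v0:v1,u0:u1].reshape(-1,3); sub=sub[~np.isnan(sub[:,0])]
    print(np.histogram(sub[:,2],bins=[-20,10,30,38,44,52,70,90,100,104,108,115,130,142,150,200]))
w=cloud(b)
def rect(m,name):
    n,l,s,c=cv2.connectedComponentsWithStats(m.astype(np.uint8)); k=1+np.argmax(s[1:,4])
    p=w[l==k][:,:2]; r=cv2.minAreaRect(p.astype(np.float32)); print(name,s[k],r,np.nanmean(w[l==k][:,2]))
u=np.arange(640)[None]; v=np.arange(400)[:,None]
px=b['pixels'].astype(int)
rect((px.max(2)<45)&(u>170)&(u<285)&(v>150)&(v<265),'mat')
rect((w[...,2]>50)&(u>385)&(u<500)&(v>186)&(v<245)&(w[...,2]<68),'tote')
rect((w[...,2]>100)&(w[...,2]<112)&(u>285)&(u<385)&(v>125)&(v<225),'hoodtop')
rect((w[...,2]>120)&(u>285)&(u<385)&(v>125)&(v<225),'tabs')
rect((w[...,2]>180)&(u>420)&(u<490)&(v>140)&(v<165),'bar')
E
```

```text
s
(array([5413,  786,  255,  298,  180,  380,  443,  221,  262, 4372,  323,
         92,   91,   60,    0]), array([-20,  10,  30,  38,  44,  52,  70,  90, 100, 104, 108, 115, 130,
       142, 150, 200]))
t
(array([4743,   56,   27,   33,   27,   30,   35,   23, 1002, 2705,  642,
         26,   72,   37,    0]), array([-20,  10,  30,  38,  44,  52,  70,  90, 100, 104, 108, 115, 130,
       142, 150, 200]))
mat [ 186  165   84   86 6085] ((478.93402099609375, 290.01776123046875), (222.5911407470703, 222.56661987304688), 7.021480560302734) 3.492256343271444
tote [408 189  73  47 638] ((467.3036193847656, -310.87945556640625), (124.19536590576172, 191.8701629638672), 0.588232696056366) 59.40121519138257
hoodtop [ 294  136   80   80 4330] ((558.2617797851562, -11.481185913085938), (177.5989532470703, 177.51263427734375), 13.476204872131348) 105.62460900669795
tabs [331 166  11  13  81] ((559.2422485351562, -18.134456634521484), (30.241621017456055, 21.497892379760742), 14.137946128845215) 135.9228697621402
bar [436 152  41  11 203] ((593.0733032226562, -307.80078125), (20.51737403869629, 91.73028564453125), 2.27724027633667) 201.6422780108181
```

View pics/tc.png

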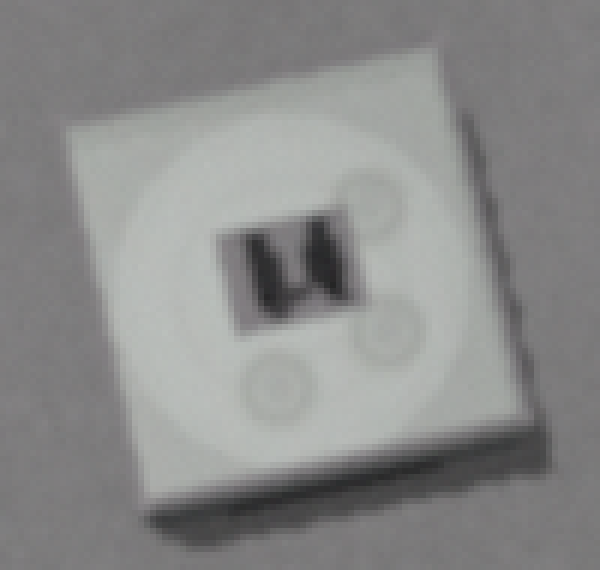

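View pics/sc.png

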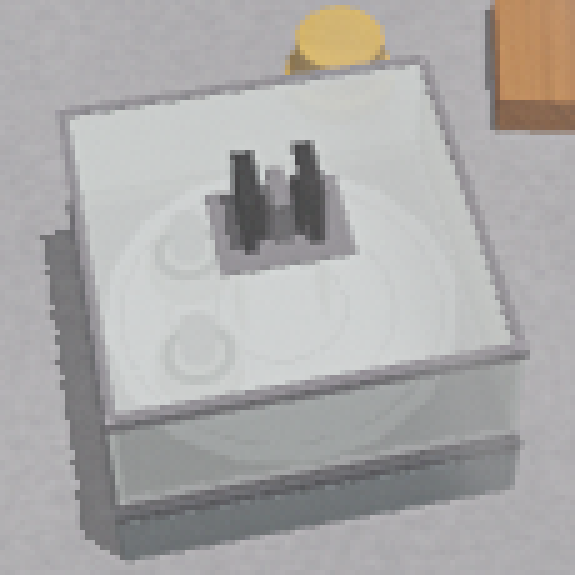

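The crops show the hood yawed about 13.5°, with its tabs apart along its y. Three bearings show under it, at crop positions (372,205), (388,330) and (278,388).

```bash
python3 - <<'E'
from h import *
a=look('scene'); w=cloud(a)
u=np.arange(640)[None]; v=np.arange(400)[:,None]
m=(w[...,2]>101)&(w[...,2]<112)&(u>250)&(u<365)&(v>185)&(v<300)
print(cv2.minAreaRect(w[m][:,:2].astype(np.float32)))
m=(w[...,2]>122)&(u>280)&(u<330)&(v>205)&(v<245)
print(cv2.minAreaRect(w[m][:,:2].astype(np.float32)), w[m].mean(0))
# paddle tops, from the crop
for p in ((243,155),(303,145)): print(ray(a,250+p[0]/5,185+p[1]/5,142))
s=st(); print(to((558.5,-11.5,220),np.radians(103.5),s))
E
```

```text
((561.3873901367188, -8.728446960449219), (179.72853088378906, 177.39076232910156), 13.321520805358887)
((562.484619140625, -9.057680130004883), (32.6294059753418, 35.86147689819336), 13.137453079223633) [564.74217164  -9.11302791 135.43464353]
[553.4 -23.7 142. ]
[547.    1.9 142. ]
t 0.25 pos [ 139.4 -557.6  257.3] q [-1.532  0.181  1.607 -0.     1.354 -0.206] F [-0.6 -0.  -0.9] w 88.22600635509214 0.0
[[0.9702, 0.2424, -0.0], [0.2424, -0.9702, 0.0008], [0.0001, -0.0008, -1.0]]
(array([ 0.539 , -0.4282,  0.0377]), np.float64(0.009206569785908947))
```

Emit:
send_rows:
  steps:
    - [0.05,-0.04,0.0,0,0,0,0.06]
    - [0.1,-0.08,0.0,0,0,0,0.06]
    - [0.15,-0.12,0,0,0,0,0.06]
    - [0.2,-0.16,0,0,0,0,0.06]
    - [0.25,-0.2,0,0,0,0,0.06]
    - [0.3,-0.24,0,0,0,0,0.06]
    - [0.3,-0.24,0,0,0,0,0.06]
  grip_force: 25

```text
t: 1.12
eef_pos: [373.8, -249.3, 257.8]
tool_rot: [[0.969, 0.248, 0.0], [0.248, -0.969, 0.0], [0.001, -0.0, -1.0]]
contact_force: [-0.2, -1.0, -1.4]
grip_width: 59.9
grasp_force: 0.0
```

Emit:
send_rows:
  steps:
    - [0.05,-0.04,0.01,0,0,0,0.06]
    - [0.1,-0.08,0.02,0,0,0,0.06]
    - [0.15,-0.12,0.03,0,0,0,0.06]
    - [0.2,-0.16,0.037,0,0,0.009,0.06]
    - [0.241,-0.189,0.037,0,0,0.009,0.06]
    - [0.241,-0.189,0.037,0,0,0.009,0.06]
    - [0.241,-0.189,0.037,0,0,0.009,0.06]

```text
t: 2.0
eef_pos: [560.0, -11.4, 220.3]
tool_rot: [[0.972, 0.234, -0.001], [0.234, -0.972, -0.0], [-0.001, 0.0, -1.0]]
contact_force: [-0.5, -0.7, -0.1]
grip_width: 60.3
grasp_force: 0.0
```

```bash
python3 - <<'E'
from h import *
s=st(); print(to((560,-10,129),np.radians(103.4),s))
E
```

```text
t 2.0 pos [560.  -11.4 220.3] q [-2.320e-01  1.850e-01  1.681e+00 -1.000e-03  1.277e+00  1.103e+00] F [-0.5 -0.7 -0.1] w 60.263642542684586 0.0
[[0.9723, 0.2335, -0.0011], [0.2335, -0.9723, -0.0004], [-0.0012, 0.0001, -1.0]]
(array([ 0.0004, -0.0014,  0.0913]), np.float64(0.0018455164911586053))
```

Emit:
send_rows:
  steps:
    - [0,-0.001,0.03,0,0,0,0.06]
    - [0,-0.001,0.06,0,0,0,0.06]
    - [0,-0.001,0.08,0,0,0,0.06]
    - [0,-0.001,0.091,0,0,0,0.06]
    - [0,-0.001,0.091,0,0,0,0.045]
    - [0,-0.001,0.091,0,0,0,0.04]
    - [0,-0.001,0.091,0,0,0,0.04]

```text
t: 2.88
eef_pos: [560.7, -9.8, 130.8]
tool_rot: [[0.972, 0.234, 0.002], [0.234, -0.972, -0.0], [0.002, 0.001, -1.0]]
contact_force: [0.6, 0.6, -0.8]
grip_width: 40.1
grasp_force: 0.0
```

```bash
python3 - <<'E'
from h import *
s=st()
a=look('scene')
cv2.imwrite('pics/s2.png',cv2.resize(a['pixels'][180:260,260:360,::-1],None,fx=7,fy=7,interpolation=3))
E
```

```text
t 2.875 pos [560.7  -9.8 130.8] q [-0.229  0.296  1.745 -0.     1.099  1.106] F [ 0.6  0.6 -0.8] w 40.06478870203447 0.0
[[0.9723, 0.2336, 0.0017], [0.2336, -0.9723, -0.0005], [0.0016, 0.0009, -1.0]]
```

View pics/s2.png

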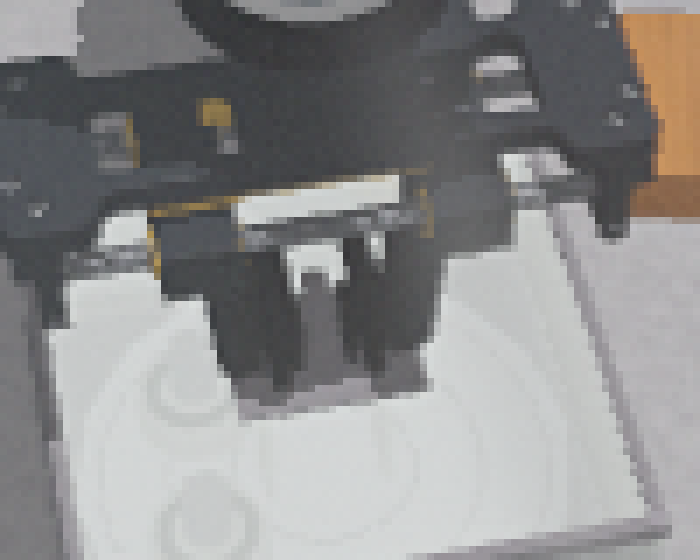

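The tabs sit between the fingers, centred near (325,340) in the crop, with no contact. I'll squeeze now.

Emit:
send_rows:
  steps:
    - [0,0,0,0,0,0,0.03]
    - [0,0,0,0,0,0,0.02]
    - [0,0,0,0,0,0,0.02]
    - [0,0,0,0,0,0,0.02]
    - [0,0,0,0,0,0,0.02]

```text
t: 3.55
eef_pos: [560.6, -9.9, 130.5]
tool_rot: [[0.972, 0.234, 0.001], [0.234, -0.972, -0.001], [0.001, 0.001, -1.0]]
contact_force: [-1.0, -0.6, 5.5]
grip_width: 21.8
grasp_force: 25.0
```

```bash
python3 - <<'E'
from h import *
s=st()
E
```

```text
t 3.55 pos [560.6  -9.9 130.5] q [-0.229  0.296  1.745 -0.     1.099  1.106] F [-1.  -0.6  5.5] w 21.828832430201558 25.00080024200095
[[0.9723, 0.2337, 0.0012], [0.2337, -0.9723, -0.0007], [0.001, 0.0009, -1.0]]
```

Emit:
send_rows:
  steps:
    - [0,0,-0.01,0,0,0,0.02]
    - [0,0,-0.03,0,0,0,0.02]
    - [0,0,-0.05,0,0,0,0.02]
    - [0,0,-0.07,0,0,0,0.02]
    - [0,0,-0.09,0,0,0,0.02]
    - [0,0,-0.1,0,0,0,0.02]
    - [0,0,-0.1,0,0,0,0.02]

```text
t: 4.42
eef_pos: [560.2, -9.5, 230.1]
tool_rot: [[0.972, 0.234, 0.001], [0.234, -0.972, -0.0], [0.001, 0.0, -1.0]]
contact_force: [1.4, -0.7, -3.9]
grip_width: 22.3
grasp_force: 25.0
```

```bash
python3 - <<'E'
from h import *
s=st()
a=look('scene','s3.png'); b=look('top')
E
```

```text
t 4.425 pos [560.2  -9.5 230.1] q [-0.229  0.174  1.673  0.     1.294  1.106] F [ 1.4 -0.7 -3.9] w 22.260083323009262 24.999591709056403
[[0.9723, 0.2337, 0.0009], [0.2337, -0.9723, -0.0001], [0.0009, 0.0003, -1.0]]
```

View pics/s3.png

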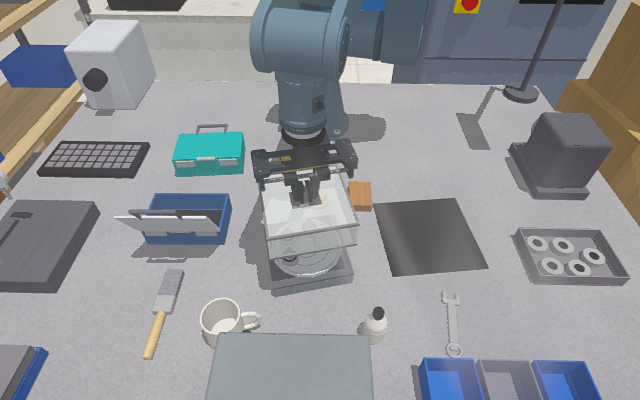

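The hood hangs in the grip at (308,215), level and clear of the unit. I'll carry it to the mat.

Emit:
send_rows:
  steps:
    - [0,-0.03,0,0,0,0,0.02]
    - [-0.002,-0.07,0,0,0,0,0.02]
    - [-0.004,-0.115,0,0,0,0,0.02]
    - [-0.005,-0.16,0,0,0,0,0.02]
    - [-0.006,-0.205,0,0,0,0,0.02]
    - [-0.008,-0.25,0,0,0,0,0.02]
    - [-0.009,-0.285,0.02,0,0,0,0.02]
    - [-0.009,-0.305,0.04,0,0,0,0.02]
    - [-0.009,-0.311,0.06,0,0,0,0.02]
    - [-0.009,-0.311,0.08,0,0,0,0.02]

```text
t: 5.78
eef_pos: [477.9, 290.7, 147.6]
tool_rot: [[0.972, 0.234, -0.002], [0.234, -0.972, -0.001], [-0.002, 0.0, -1.0]]
contact_force: [0.2, 0.4, -2.6]
grip_width: 21.8
grasp_force: 25.0
```

Emit:
send_rows:
  steps:
    - [0,0,0.02,0,0,0,0.02]
    - [0,0,0.035,0,0,0,0.02]
    - [0,0,0.045,0,0,0,0.02]
    - [0,0,0.05,0,0,0,0.02]
    - [0,0,0.053,0,0,0,0.02]
    - [0,0,0.055,0,0,0,0.02]
    - [0,0,0.055,0,0,0,0.02]

```text
t: 6.65
eef_pos: [478.8, 290.8, 95.0]
tool_rot: [[0.972, 0.234, 0.001], [0.234, -0.972, 0.0], [0.001, -0.0, -1.0]]
contact_force: [0.8, 1.3, -2.6]
grip_width: 21.9
grasp_force: 25.0
```

```bash
python3 - <<'E'
from h import *
s=st()
E
```

```text
t 6.65 pos [478.8 290.8  95. ] q [0.334 0.349 1.761 0.    1.031 1.669] F [ 0.8  1.3 -2.6] w 21.947208054579043 24.99960075780109
[[0.9723, 0.2336, 0.0005], [0.2336, -0.9723, 0.0002], [0.0005, -0.0001, -1.0]]
```

Emit:
send_rows:
  steps:
    - [0,0,0.001,0,0,0,0.02]
    - [0,0,0.002,0,0,0,0.02]
    - [0,0,0.002,0,0,0,0.02]
    - [0,0,0.002,0,0,0,0.03]
    - [0,0,0.002,0,0,0,0.04]
    - [0,0,0.002,0,0,0,0.05]
    - [0,0,0.002,0,0,0,0.05]
    - [0,0,0.002,0,0,0,0.05]

```text
t: 7.65
eef_pos: [478.7, 290.7, 92.6]
tool_rot: [[0.972, 0.234, -0.0], [0.234, -0.972, -0.0], [-0.0, 0.0, -1.0]]
contact_force: [0.3, 0.0, -0.9]
grip_width: 50.0
grasp_force: 0.0
```

Emit:
send_rows:
  steps:
    - [0,0,-0.02,0,0,0,0.05]
    - [0,0,-0.06,0,0,0,0.05]
    - [0,0,-0.12,0,0,0,0.05]
    - [0,0,-0.16,0,0,0,0.05]
    - [0,0,-0.16,0,0,0,0.05]

```text
t: 8.28
eef_pos: [480.7, 291.5, 256.9]
tool_rot: [[0.972, 0.234, 0.007], [0.234, -0.972, 0.003], [0.008, -0.001, -1.0]]
contact_force: [0.8, 0.6, 0.4]
grip_width: 49.8
grasp_force: 0.0
```

```bash
python3 - <<'E'
from h import *
s=st()
a=look('scene','s4.png'); b=look('top')
B=cv2.resize(b['pixels'][100:270,180:500,::-1],None,fx=2.5,fy=2.5,interpolation=3); cv2.imwrite('pics/t4.png',B)
np.savez('s4.npz',a=cloud(a),b=cloud(b))
E
```

```text
t 8.275 pos [480.7 291.5 256.9] q [0.334 0.148 1.646 0.    1.339 1.669] F [0.8 0.6 0.4] w 49.81930090229446 0.0
[[0.9723, 0.2337, 0.0074], [0.2337, -0.9723, 0.0026], [0.0078, -0.0008, -1.0]]
```

View pics/t4.png

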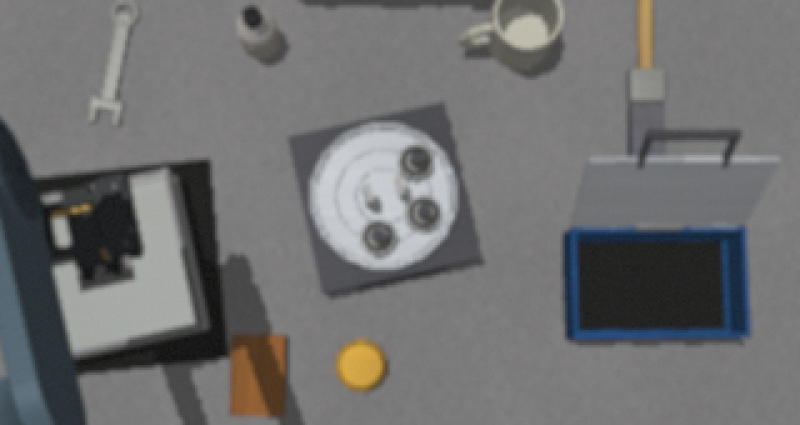

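The hood is down on the mat. Three bearings show at crop (416,160), (424,212) and (380,236), with the column at (388,190). Next I'll measure the stub tops, which should be 82 mm high.

```bash
cat >> h.py <<'E'
def stubs(im,c=(560,-10)):
    w=cloud(im); d=np.hypot(w[...,0]-c[0],w[...,1]-c[1])
    m=(w[...,2]>73)&(w[...,2]<90)&(d<75)&(d>30)
    n,l,s,cc=cv2.connectedComponentsWithStats(m.astype(np.uint8))
    for k in range(1,n):
        if s[k,4]>3:
            p=w[l==k]; u,v=cc[k]; r=ray(im,u,v,82); print('stub',cc[k].round(1),s[k,4],p.mean(0).round(1),np.ptp(p[:,:2],axis=0).round(),'ray@82',r,'ang',np.degrees(np.arctan2(r[1]-c[1],r[0]-c[0])).round())
E
python3 - <<'E'
from h import *
for n in ('scene','top'): print(n); stubs(look(n))
b=np.load('s4.npz')['b']
m=(b[...,2]>35)&(b[...,2]<52); m&=(np.abs(b[...,0]-560)<130)&(np.abs(b[...,1]+10)<130)
print(cv2.minAreaRect(b[m][:,:2].astype(np.float32)))
b=np.load('s4.npz')['a']
m=(b[...,2]>35)&(b[...,2]<52); m&=(np.abs(b[...,0]-560)<130)&(np.abs(b[...,1]+10)<130)
print(cv2.minAreaRect(b[m][:,:2].astype(np.float32)))
E
```

```text
scene
stub [309.  221.8] 41 [516.4  -3.3  80.3] [17. 14.] ray@82 [517.9  -3.3  82. ] ang 171.0
stub [287.1 230.3] 43 [543.2 -52.4  80.4] [17. 14.] ray@82 [544.6 -52.3  82. ] ang -110.0
stub [289.2 250.6] 47 [600.2 -43.6  80.7] [15. 13.] ray@82 [601.2 -43.5  82. ] ang -39.0
top
stub [346.5 163.2] 28 [594.4 -46.7  80.9] [13. 14.] ray@82 [594.2 -46.6  82. ] ang -47.0
stub [349.5 184.4] 30 [537.1 -54.9  81.4] [14. 13.] ray@82 [537.  -54.9  82. ] ang -117.0
stub [331.  193.9] 26 [511.1  -5.8  80.6] [14. 11.] ray@82 [510.9  -5.8  82. ] ang 175.0
((557.8778686523438, -11.438209533691406), (180.42660522460938, 180.18280029296875), 13.219501495361328)
((561.588623046875, -8.817268371582031), (182.71080017089844, 180.23838806152344), 13.238757133483887)
```

View pics/s4.png

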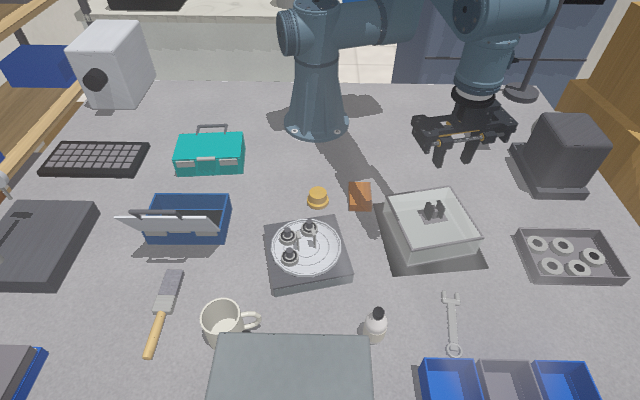

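Bearings, averaging both cameras: A (514,-5), B (541,-54), C (598,-45). Their radii of about 46–52 mm agree with the given 50.

```bash
python3 - <<'E'
from h import *
s=st(); print(to((514.3,-4.6,150),np.radians(-90),s))
E
```

```text
t 8.475 pos [477.7 290.4 250.8] q [0.334 0.154 1.653 0.    1.339 1.669] F [-0.3 -0.3 -0.4] w 49.28917577973631 0.0
[[0.9723, 0.2335, -0.003], [0.2335, -0.9724, -0.001], [-0.0032, 0.0003, -1.0]]
(array([-0.033 ,  0.2953,  0.101 ]), np.float64(0.23569689447246644))
```

Emit:
send_rows:
  steps:
    - [-0.005,0.04,0,0,0,0,0.05]
    - [-0.01,0.09,0,0,0,0,0.04]
    - [-0.017,0.14,0,0,0,0.06,0.04]
    - [-0.022,0.19,0.02,0,0,0.14,0.034]
    - [-0.027,0.24,0.05,0,0,0.2,0.034]
    - [-0.033,0.28,0.08,0,0,0.236,0.034]
    - [-0.033,0.295,0.1,0,0,0.236,0.034]
    - [-0.033,0.295,0.1,0,0,0.236,0.034]
    - [-0.033,0.295,0.1,0,0,0.236,0.034]
  grip_force: 15

```text
t: 9.6
eef_pos: [515.2, -3.2, 152.6]
tool_rot: [[1.0, 0.0, -0.001], [0.0, -1.0, 0.0], [-0.001, -0.0, -1.0]]
contact_force: [-0.1, 1.1, 0.3]
grip_width: 33.9
grasp_force: 0.0
```

```bash
python3 - <<'E'
from h import *
stubs(look('scene'));stubs(look('top'))
s=st(); print(to((514.3,-4.6,82),np.radians(-90),s))
E
```

```text
stub [309.  221.9] 43 [516.6  -3.3  80.2] [17. 14.] ray@82 [518.2  -3.3  82. ] ang 171.0
stub [287.  230.4] 44 [543.5 -52.5  80.4] [17. 14.] ray@82 [544.8 -52.4  82. ] ang -110.0
stub [289.1 250.7] 49 [600.1 -43.9  80.1] [15. 13.] ray@82 [601.5 -43.7  82. ] ang -39.0
t 9.7 pos [515.8  -3.  153.4] q [-0.236  0.171  1.846  0.     1.123  1.333] F [-0.6 -0.5 -0.7] w 33.74090930801043 0.0
[[1.0, 0.001, 0.001], [0.001, -1.0, -0.0001], [0.001, 0.0001, -1.0]]
(array([-0.0016,  0.0016,  0.0714]), np.float64(0.0010458913809845427))
```

Emit:
send_rows:
  steps:
    - [0,0.001,0.02,0,0,0,0.034]
    - [0,0.001,0.04,0,0,0,0.034]
    - [0,0.001,0.06,0,0,0,0.034]
    - [0,0.001,0.07,0,0,0,0.034]
    - [0,0.001,0.07,0,0,0,0.034]
    - [0,0.001,0.07,0,0,0,0.02]
    - [0,0.001,0.07,0,0,0,0.01]
    - [0,0.001,0.07,0,0,0,0.01]
    - [0,0.001,0.07,0,0,0,0.01]

```text
t: 10.82
eef_pos: [516.1, -5.0, 83.5]
tool_rot: [[1.0, -0.0, 0.001], [-0.0, -1.0, -0.0], [0.001, 0.0, -1.0]]
contact_force: [-1.0, 0.5, 5.4]
grip_width: 15.3
grasp_force: 15.0
```

```bash
python3 - <<'E'
from h import *
s=st(); 
E
```

```text
t 10.825 pos [516.1  -5.   83.5] q [-0.24   0.284  1.879  0.     0.977  1.331] F [-1.   0.5  5.4] w 15.273053899296846 15.00018039252609
[[1.0, -0.0002, 0.0014], [-0.0002, -1.0, -0.0003], [0.0014, 0.0003, -1.0]]
```

Emit:
send_rows:
  steps:
    - [0,0,-0.02,0,0,0,0.01]
    - [0,0,-0.05,0,0,0,0.01]
    - [0,0,-0.07,0,0,0,0.01]
    - [-0.008,0.05,-0.07,0,0,0,0.01]
    - [-0.018,0.105,-0.07,0,0,0,0.01]
    - [-0.027,0.16,-0.07,0,0,0,0.01]
    - [-0.036,0.215,-0.07,0,0,0,0.01]
    - [-0.045,0.27,-0.07,0,0,0,0.01]
    - [-0.052,0.32,-0.07,0,0,0,0.01]
    - [-0.054,0.352,-0.07,0,0,0,0.01]

```text
t: 12.08
eef_pos: [460.3, -359.1, 152.3]
tool_rot: [[1.0, -0.002, -0.0], [-0.002, -1.0, 0.0], [-0.0, -0.0, -1.0]]
contact_force: [0.0, 0.8, -1.8]
grip_width: 15.7
grasp_force: 15.0
```

Emit:
send_rows:
  steps:
    - [0,0,0,0,0,0,0.01]
    - [0,0,0.04,0,0,0,0.01]
    - [0,0,0.08,0,0,0,0.01]
    - [0,0,0.1,0,0,0,0.01]
    - [0,0,0.106,0,0,0,0.01]
    - [0,0,0.106,0,0,0,0.01]
    - [0,0,0.106,0,0,0,0.034]
    - [0,0,0.106,0,0,0,0.034]

```text
t: 13.08
eef_pos: [462.1, -357.6, 48.1]
tool_rot: [[1.0, -0.0, 0.002], [-0.0, -1.0, -0.002], [0.002, 0.002, -1.0]]
contact_force: [0.7, 0.4, -0.6]
grip_width: 32.9
grasp_force: 0.0
```

Emit:
send_rows:
  steps:
    - [0,0,-0.03,0,0,0,0.034]
    - [0,0,-0.07,0,0,0,0.034]
    - [0,0,-0.107,0,0,0,0.034]
    - [0,0,-0.107,0,0,0,0.034]

```text
t: 13.58
eef_pos: [463.2, -358.8, 158.2]
tool_rot: [[1.0, -0.0, 0.005], [-0.0, -1.0, -0.006], [0.005, 0.006, -1.0]]
contact_force: [-0.3, -0.5, -0.8]
grip_width: 34.1
grasp_force: 0.0
```

```bash
python3 - <<'E'
from h import *
s=st(); 
a=look('scene','s5.png');b=look('top')
stubs(a);stubs(b);print(to((541,-53.6,152),np.radians(-60)))
E
```

```text
t 13.575 pos [ 463.2 -358.8  158.2] q [-0.862  0.306  1.668  0.     1.159  0.709] F [-0.3 -0.5 -0.8] w 34.11656959534935 0.0
[[1.0, -0.0002, 0.0054], [-0.0001, -1.0, -0.0062], [0.0054, 0.0062, -1.0]]
stub [287.  230.5] 46 [543.3 -52.7  79.6] [17. 15.] ray@82 [545.3 -52.4  82. ] ang -109.0
stub [289.  250.8] 47 [600.6 -43.9  80.4] [17. 14.] ray@82 [601.7 -43.8  82. ] ang -39.0
stub [346.4 163.1] 29 [594.7 -46.4  81.8] [16. 14.] ray@82 [594.6 -46.4  82. ] ang -46.0
stub [349.4 184.5] 31 [536.9 -54.8  80.7] [13. 13.] ray@82 [536.8 -54.8  82. ] ang -117.0
(array([ 0.0795, -0.3034,  0.0019]), np.float64(-0.5238617231612119))
```

View pics/s5.png

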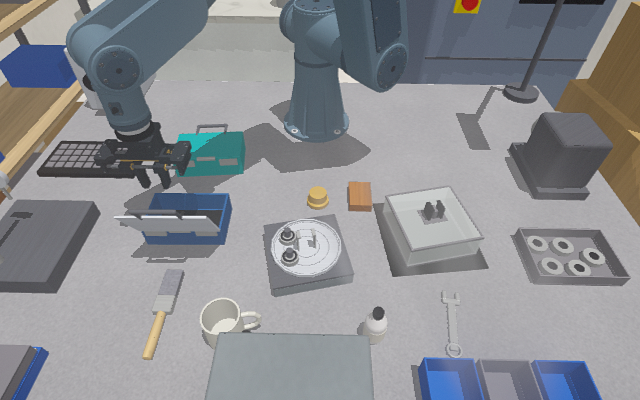

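Bearing A went into the box and B and C still stand at (287,230) and (289,251). Next is B.

Emit:
send_rows:
  steps:
    - [0.01,-0.05,0,0,0,0,0.034]
    - [0.02,-0.105,0,0,0,0,0.034]
    - [0.035,-0.16,0,0,0,-0.1,0.034]
    - [0.05,-0.21,0,0,0,-0.25,0.034]
    - [0.065,-0.26,0,0,0,-0.4,0.034]
    - [0.079,-0.295,0,0,0,-0.524,0.034]
    - [0.079,-0.304,0,0,0,-0.524,0.034]
    - [0.079,-0.304,0,0,0,-0.524,0.034]
    - [0.079,-0.304,0,0,0,-0.524,0.034]

```text
t: 14.8
eef_pos: [539.9, -53.9, 153.2]
tool_rot: [[0.867, 0.498, -0.001], [0.498, -0.867, -0.0], [-0.001, -0.0, -1.0]]
contact_force: [0.6, -0.2, -0.9]
grip_width: 33.8
grasp_force: 0.0
```

```bash
python3 - <<'E'
from h import *
s=st();print(to((541,-53.6,82),np.radians(-60)))
E
```

```text
t 14.8 pos [539.9 -53.9 153.2] q [-0.318  0.229  1.777 -0.     1.136  0.731] F [ 0.6 -0.2 -0.9] w 33.75465998223457 0.0
[[0.867, 0.4983, -0.0009], [0.4983, -0.867, -0.0], [-0.0008, -0.0004, -1.0]]
(array([0.0011, 0.0003, 0.0712]), np.float64(-0.001993373886291838))
```

Emit:
send_rows:
  steps:
    - [0.001,0,0.02,0,0,0,0.034]
    - [0.001,0,0.045,0,0,0,0.034]
    - [0.001,0,0.065,0,0,0,0.034]
    - [0.001,0,0.07,0,0,0,0.034]
    - [0.001,0,0.07,0,0,0,0.034]
    - [0.001,0,0.07,0,0,0,0.02]
    - [0.001,0,0.07,0,0,0,0.01]
    - [0.001,0,0.07,0,0,0,0.01]
    - [0.001,0,0.07,0,0,0,0.01]

```text
t: 15.92
eef_pos: [541.9, -52.6, 84.5]
tool_rot: [[0.866, 0.5, 0.001], [0.5, -0.866, -0.001], [0.001, 0.001, -1.0]]
contact_force: [-1.4, -0.2, 5.5]
grip_width: 15.5
grasp_force: 15.0
```

Emit:
send_rows:
  steps:
    - [0,0,-0.02,0,0,0,0.01]
    - [0,0,-0.05,0,0,0,0.01]
    - [0,0,-0.07,0,0,0,0.01]
    - [-0.04,0.032,-0.07,0,0,0.1,0.01]
    - [-0.08,0.065,-0.07,0,0,0.25,0.01]
    - [-0.12,0.098,-0.07,0,0,0.4,0.01]
    - [-0.155,0.126,-0.07,0,0,0.524,0.01]
    - [-0.172,0.14,-0.07,0,0,0.524,0.01]
    - [-0.172,0.14,-0.07,0,0,0.524,0.01]

```text
t: 17.05
eef_pos: [461.6, -260.6, 153.3]
tool_rot: [[1.0, -0.003, -0.001], [-0.003, -1.0, 0.001], [-0.001, -0.001, -1.0]]
contact_force: [-0.2, 0.3, -1.7]
grip_width: 15.6
grasp_force: 15.0
```

Emit:
send_rows:
  steps:
    - [0,0,0,0,0,0,0.01]
    - [0,0,0.04,0,0,0,0.01]
    - [0,0,0.08,0,0,0,0.01]
    - [0,0,0.1,0,0,0,0.01]
    - [0,0,0.107,0,0,0,0.01]
    - [0,0,0.107,0,0,0,0.01]
    - [0,0,0.107,0,0,0,0.034]
    - [0,0,0.107,0,0,0,0.034]

```text
t: 18.05
eef_pos: [463.2, -260.1, 47.9]
tool_rot: [[1.0, -0.0, 0.002], [-0.0, -1.0, -0.002], [0.002, 0.002, -1.0]]
contact_force: [-0.3, -0.1, 0.3]
grip_width: 33.2
grasp_force: 0.0
```

Emit:
send_rows:
  steps:
    - [0,0,-0.03,0,0,0,0.034]
    - [0,0,-0.07,0,0,0,0.034]
    - [0,0,-0.107,0,0,0,0.034]
    - [0,0,-0.107,0,0,0,0.034]

```text
t: 18.55
eef_pos: [464.4, -261.4, 157.8]
tool_rot: [[1.0, -0.0, 0.006], [-0.0, -1.0, -0.005], [0.006, 0.005, -1.0]]
contact_force: [0.1, -0.6, -0.7]
grip_width: 33.9
grasp_force: 0.0
```

```bash
python3 - <<'E'
from h import *
s=st(); 
a=look('scene');b=look('top')
stubs(a);stubs(b);print(to((598,-45,152),np.radians(-120)))
w=cloud(b); m=(np.abs(w[...,0]-468)<48)&(np.abs(w[...,1]+310)<80)&(w[...,2]>12)&(w[...,2]<50); n,l,S,c=cv2.connectedComponentsWithStats(m.astype(np.uint8)); print([(w[l==k].mean(0).round(),S[k,4]) for k in range(1,n) if S[k,4]>5])
E
```

```text
t 18.55 pos [ 464.4 -261.4  157.8] q [-0.736  0.197  1.805  0.     1.131  0.835] F [ 0.1 -0.6 -0.7] w 33.86764088311212 0.0
[[1.0, -0.0003, 0.006], [-0.0003, -1.0, -0.0054], [0.006, 0.0054, -1.0]]
stub [289.  250.8] 48 [600.4 -44.   80.3] [15. 14.] ray@82 [601.6 -43.8  82. ] ang -39.0
stub [346.4 163.3] 29 [594.1 -46.5  81.1] [14. 13.] ray@82 [594.  -46.5  82. ] ang -47.0
(array([ 0.1354, -0.2148,  0.0021]), np.float64(0.5233042651445365))
[]
```

Emit:
send_rows:
  steps:
    - [0.01,-0.05,0,0,0,0,0.034]
    - [0.03,-0.1,0,0,0,0.05,0.034]
    - [0.06,-0.145,0,0,0,0.2,0.034]
    - [0.09,-0.18,0,0,0,0.35,0.034]
    - [0.12,-0.2,0,0,0,0.5,0.034]
    - [0.135,-0.215,0,0,0,0.523,0.034]
    - [0.135,-0.215,0,0,0,0.523,0.034]
    - [0.135,-0.215,0,0,0,0.523,0.034]

```text
t: 19.65
eef_pos: [596.3, -44.9, 152.5]
tool_rot: [[0.866, -0.499, -0.002], [-0.499, -0.866, 0.0], [-0.002, 0.001, -1.0]]
contact_force: [-0.1, -0.8, 0.4]
grip_width: 33.8
grasp_force: 0.0
```

```bash
python3 - <<'E'
from h import *
s=st();print(to((598,-45,82),np.radians(-120)))
E
```

```text
t 19.65 pos [596.3 -44.9 152.5] q [-0.273  0.344  1.632 -0.     1.169  1.82 ] F [-0.1 -0.8  0.4] w 33.77362992665104 0.0
[[0.8665, -0.4993, -0.0024], [-0.4993, -0.8665, 0.0003], [-0.0023, 0.0009, -1.0]]
(array([ 0.0017, -0.0009,  0.0705]), np.float64(0.0008603996912683876))
```

Emit:
send_rows:
  steps:
    - [0.001,0,0.02,0,0,0,0.034]
    - [0.001,0,0.045,0,0,0,0.034]
    - [0.001,0,0.065,0,0,0,0.034]
    - [0.001,0,0.07,0,0,0,0.034]
    - [0.001,0,0.07,0,0,0,0.034]
    - [0.001,0,0.07,0,0,0,0.02]
    - [0.001,0,0.07,0,0,0,0.01]
    - [0.001,0,0.07,0,0,0,0.01]
    - [0.001,0,0.07,0,0,0,0.01]

```text
t: 20.78
eef_pos: [599.0, -45.3, 84.6]
tool_rot: [[0.866, -0.5, 0.002], [-0.5, -0.866, -0.0], [0.002, -0.0, -1.0]]
contact_force: [0.8, -0.0, 4.5]
grip_width: 15.7
grasp_force: 15.0
```

Emit:
send_rows:
  steps:
    - [0,0,-0.02,0,0,0,0.01]
    - [0,0,-0.05,0,0,0,0.01]
    - [0,0,-0.07,0,0,0,0.01]
    - [-0.025,0.035,-0.07,0,0,-0.1,0.01]
    - [-0.05,0.07,-0.07,0,0,-0.25,0.01]
    - [-0.075,0.107,-0.07,0,0,-0.4,0.01]
    - [-0.05,0.15,-0.07,0,0,-0.523,0.01]
    - [-0.025,0.195,-0.07,0,0,-0.523,0.01]
    - [0.003,0.24,-0.07,0,0,-0.523,0.01]
    - [0.03,0.288,-0.07,0,0,-0.523,0.01]

```text
t: 22.02
eef_pos: [480.3, -311.1, 154.5]
tool_rot: [[1.0, 0.0, 0.001], [0.0, -1.0, -0.0], [0.001, 0.0, -1.0]]
contact_force: [1.5, 0.6, -1.4]
grip_width: 15.5
grasp_force: 15.0
```

```bash
python3 - <<'E'
from h import *
s=st();print(to((480,-309,47),np.radians(-90)))
b=look('top'); w=cloud(b); print(w[186:245,400:485,2].min())
cv2.imwrite('pics/t6.png',cv2.resize(b['pixels'][130:260,380:510,::-1],None,fx=4,fy=4,interpolation=3))
E
```

```text
t 22.025 pos [ 480.3 -311.1  154.5] q [-0.782  0.287  1.701  0.     1.153  0.788] F [ 1.5  0.6 -1.4] w 15.546131194413515 15.00055342912674
[[1.0, 0.0, 0.0005], [0.0, -1.0, -0.0002], [0.0005, 0.0002, -1.0]]
(array([-0.0004, -0.0021,  0.1075]), np.float64(2.8208820608277563e-06))
nan
```

View pics/t6.png

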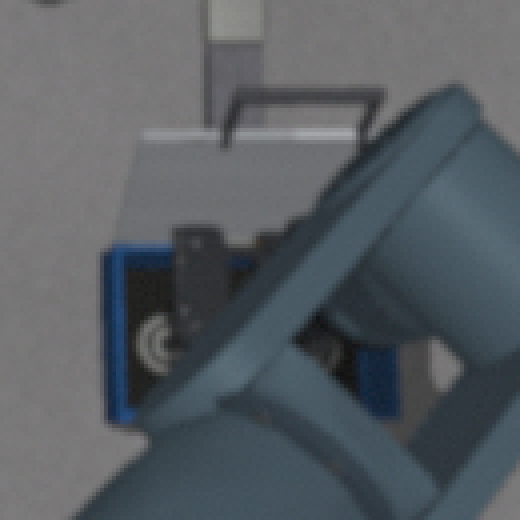

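Both earlier bearings are in the box, at crop (165,340) and (325,345). I'll lower the third.

Emit:
send_rows:
  steps:
    - [0,0,0.03,0,0,0,0.01]
    - [0,0,0.07,0,0,0,0.01]
    - [0,0,0.1,0,0,0,0.01]
    - [0,0,0.106,0,0,0,0.01]
    - [0,0,0.106,0,0,0,0.01]
    - [0,0,0.106,0,0,0,0.026]
    - [0,0,0.106,0,0,0,0.026]
    - [0,0,0.106,0,0,0,0.026]

```text
t: 23.08
eef_pos: [480.9, -310.0, 48.6]
tool_rot: [[1.0, -0.0, 0.001], [-0.0, -1.0, -0.001], [0.001, 0.001, -1.0]]
contact_force: [0.0, 0.2, -0.2]
grip_width: 26.1
grasp_force: 0.0
```

Emit:
send_rows:
  steps:
    - [0,0,-0.03,0,0,0,0.026]
    - [0,0,-0.07,0,0,0,0.03]
    - [-0.02,0,-0.1,0,0,0,0.03]
    - [-0.05,-0.05,-0.13,0,0,0,0.03]
    - [-0.08,-0.1,-0.15,0,0,0,0.03]
    - [-0.1,-0.15,-0.15,0,0,0,0.03]
    - [-0.1,-0.2,-0.15,0,0,0,0.03]
    - [-0.1,-0.25,-0.15,0,0,0,0.03]
    - [-0.1,-0.25,-0.15,0,0,0,0.03]

```text
t: 24.2
eef_pos: [380.1, -56.9, 197.9]
tool_rot: [[1.0, 0.005, 0.001], [0.005, -1.0, 0.0], [0.001, -0.0, -1.0]]
contact_force: [-1.2, -0.6, -0.0]
grip_width: 29.7
grasp_force: 0.0
```

```bash
python3 - <<'E'
from h import *
s=st()
a=look('scene');b=look('top'); np.savez('s7.npz',a=cloud(a),b=cloud(b))
A=cv2.resize(a['pixels'][180:260,110:245,::-1],None,fx=4,fy=4,interpolation=3); B=cv2.resize(b['pixels'][140:245,395:500,::-1],None,fx=4,fy=4,interpolation=3)
C=np.zeros((580,800,3),np.uint8); C[:320,:540]=A; cv2.imwrite('pics/s7.png',A); 
D=np.zeros((420,800,3),np.uint8); D[:,:420]=B; D[:,420:]=cv2.resize(a['pixels'][180:260,110:245,::-1],(380,420)); cv2.imwrite('pics/m7.png',D)
w=cloud(b);m=(w[...,2]>190)&(w[...,0]>560)&(w[...,1]<-250)&(w[...,1]>-370); print(w[m].mean(0),np.ptp(w[m],axis=0))
v,u=np.nonzero(m); print(u.min(),u.max(),v.min(),v.max())
w=cloud(a);m=(w[...,2]>190)&(w[...,0]>560)&(w[...,1]<-200)&(w[...,1]>-410); print(m.sum()); 
if m.any(): print(w[m].mean(0),np.ptp(w[m],axis=0)); v,u=np.nonzero(m); print(u.min(),u.max(),v.min(),v.max())
m=(w[...,2]>52)&(w[...,2]<70)&(w[...,0]<500)&(w[...,0]>380)&(w[...,1]<-200)&(w[...,1]>-420); print(w[m].min(0),w[m].max(0))
E
```

```text
t 24.2 pos [380.1 -56.9 197.9] q [-0.461 -0.21   2.119  0.     1.232  1.105] F [-1.2 -0.6 -0. ] w 29.72355648101978 0.0
[[1.0, 0.0046, 0.0007], [0.0046, -1.0, 0.0002], [0.0007, -0.0002, -1.0]]
[ 596.2969892  -309.04201114  203.06660724] [15.52335665 91.95764541 18.10337552]
437 476 152 159
268
[ 602.67575133 -305.77779923  202.83054322] [13.3299389  92.12495652 17.49478869]
128 178 209 215
[ 406.15563209 -405.54141771   52.01644597] [ 498.24969274 -213.1107699    62.77734448]
```

View pics/m7.png

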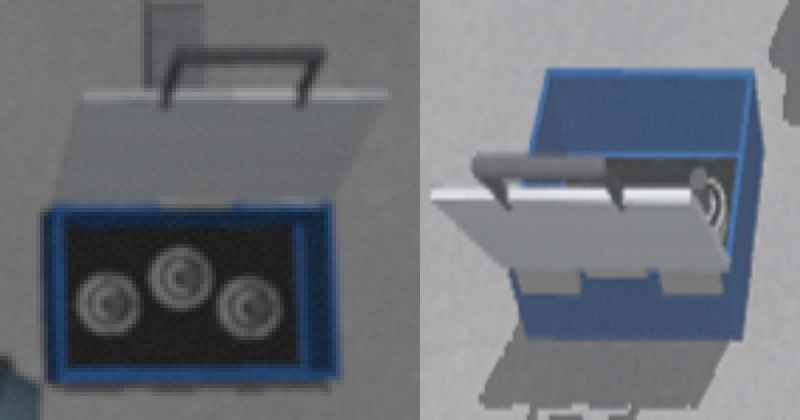

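All three bearings are in the box, at left-panel positions (107,303), (180,277) and (249,307). The bar is measured at about (598,-307,203), which matches the 2.0 rad circle. I'll go above it with the jaws turned to close along x.

Emit:
send_rows:
  steps:
    - [0,0,-0.05,0,0,0,0.045]
    - [0.02,0.03,-0.085,0,0,-0.15,0.045]
    - [0.05,0.06,-0.085,0,0,-0.32,0.045]
    - [0.08,0.09,-0.085,0,0,-0.49,0.045]
    - [0.1,0.12,-0.085,0,0,-0.66,0.045]
    - [0.13,0.15,-0.085,0,0,-0.83,0.045]
    - [0.15,0.18,-0.085,0,0,-1.0,0.045]
    - [0.18,0.21,-0.085,0,0,-1.17,0.045]
    - [0.2,0.23,-0.085,0,0,-1.34,0.045]
    - [0.218,0.25,-0.085,0,0,-1.5,0.045]
  grip_force: 20

```text
t: 25.55
eef_pos: [598.3, -312.9, 281.9]
tool_rot: [[0.068, 0.998, -0.001], [0.998, -0.068, 0.0], [0.0, -0.001, -1.0]]
contact_force: [-0.0, 0.4, 0.1]
grip_width: 44.8
grasp_force: 0.0
```

Emit:
send_rows:
  steps:
    - [0,0,0,0,0,-0.071,0.045]
    - [0,0,0,0,0,-0.071,0.045]
    - [0,0,0,0,0,-0.071,0.045]

```text
t: 25.92
eef_pos: [597.9, -310.6, 282.5]
tool_rot: [[0.003, 1.0, -0.0], [1.0, -0.003, 0.0], [0.0, -0.0, -1.0]]
contact_force: [-0.7, 0.0, -0.9]
grip_width: 44.8
grasp_force: 0.0
```

```bash
python3 - <<'E'
from h import *
s=st();print(to((598.5,-307.5,209),0.))
a=look('scene');stubs(a)
w=cloud(look('top'));m=(w[...,2]>44)&(w[...,2]<64)&(np.hypot(w[...,0]-560,w[...,1]+10)<70); h=w[m][:,2]; print(np.histogram(h,bins=[44,50,56,64]))
E
```

```text
t 25.925 pos [ 597.9 -310.6  282.5] q [-0.655  0.38   1.308 -0.     1.453 -0.652] F [-0.7  0.  -0.9] w 44.774747053490664 0.0
[[0.0027, 1.0, -0.0003], [1.0, -0.0027, 0.0001], [0.0001, -0.0003, -1.0]]
(array([0.0031, 0.0006, 0.0735]), np.float64(-0.002691955291508341))
(array([1395,   49,    1]), array([44, 50, 56, 64]))
```

Emit:
send_rows:
  steps:
    - [0.002,0,0.03,0,0,0,0.045]
    - [0.002,0,0.055,0,0,0,0.045]
    - [0.002,0,0.07,0,0,0,0.045]
    - [0.002,0,0.074,0,0,0,0.045]
    - [0.002,0,0.074,0,0,0,0.045]

```text
t: 26.65
eef_pos: [598.7, -307.8, 209.4]
tool_rot: [[0.0, 1.0, 0.001], [1.0, -0.0, -0.001], [-0.001, 0.001, -1.0]]
contact_force: [-0.4, -1.1, -0.1]
grip_width: 45.2
grasp_force: 0.0
```

```bash
python3 - <<'E'
from h import *
s=st()
a=look('scene')
cv2.imwrite('pics/s8.png',cv2.resize(a['pixels'][140:260,90:240,::-1],None,fx=5,fy=5,interpolation=3))
E
```

```text
t 26.65 pos [ 598.7 -307.8  209.4] q [-0.651  0.435  1.383  0.     1.322 -0.651] F [-0.4 -1.1 -0.1] w 45.2331208032919 0.0
[[0.0001, 1.0, 0.0007], [1.0, -0.0001, -0.0005], [-0.0005, 0.0007, -1.0]]
```

View pics/s8.png

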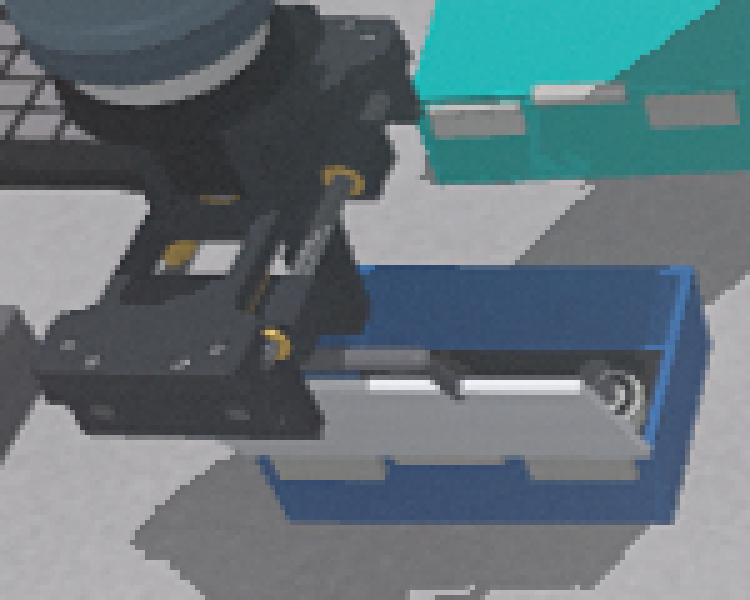

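The bar, at crop (385,358), runs in between the jaws. I'll pinch it.

Emit:
send_rows:
  steps:
    - [0,0,0,0,0,0,0.03]
    - [0,0,0,0,0,0,0.015]
    - [0,0,0,0,0,0,0.004]
    - [0,0,0,0,0,0,0.004]
    - [0,0,0,0,0,0,0.004]

```text
t: 27.32
eef_pos: [598.5, -307.6, 208.9]
tool_rot: [[-0.0, 1.0, 0.0], [1.0, 0.0, -0.0], [-0.0, 0.0, -1.0]]
contact_force: [0.4, 0.8, 0.6]
grip_width: 9.2
grasp_force: 20.0
```

```bash
python3 - <<'E'
from h import *
s=st()
b=look('top');w=cloud(b)
th=np.concatenate([np.arange(2,0.1,-.12),[.08,.03,0]])
for t in th: print(round(t,2),np.round([(-np.cos(t+.019)+np.cos(2.019))*.158,-(np.sin(t+.019)-np.sin(2.019))*.158],4))
E
```

```text
t 27.325 pos [ 598.5 -307.6  208.9] q [-0.651  0.435  1.384  0.     1.322 -0.651] F [0.4 0.8 0.6] w 9.190282874714153 19.992997348308563
[[-0.0001, 1.0, 0.0002], [1.0, 0.0001, -0.0001], [-0.0001, 0.0002, -1.0]]
2.0 [ 0. -0.]
1.88 [-0.0175 -0.0072]
1.76 [-0.0358 -0.0122]
1.64 [-0.0546 -0.015 ]
1.52 [-0.0735 -0.0155]
1.4 [-0.0924 -0.0138]
1.28 [-0.1109 -0.0098]
1.16 [-0.1288 -0.0036]
1.04 [-0.1458  0.0046]
0.92 [-0.1618  0.0149]
0.8 [-0.1764  0.027 ]
0.68 [-0.1894  0.0407]
0.56 [-0.2007  0.0559]
0.44 [-0.2101  0.0724]
0.32 [-0.2175  0.0899]
0.2 [-0.2227  0.1081]
0.08 [-0.2257  0.1268]
0.03 [-0.2263  0.1347]
0.0 [-0.2264  0.1394]
```

Emit:
send_rows:
  steps:
    - [0,-0.009,-0.004,0,0,0,0.004]
    - [0,-0.0175,-0.007,0,0,0,0.004]
    - [0,-0.036,-0.012,0,0,0,0.004]
    - [0,-0.055,-0.015,0,0,0,0.004]
    - [0,-0.0735,-0.0155,0,0,0,0.004]
    - [0,-0.0925,-0.014,0,0,0,0.004]
    - [0,-0.111,-0.01,0,0,0,0.004]
    - [0,-0.111,-0.01,0,0,0,0.004]

```text
t: 28.38
eef_pos: [485.5, -308.6, 219.3]
tool_rot: [[0.001, 1.0, -0.001], [1.0, -0.001, -0.002], [-0.002, -0.001, -1.0]]
contact_force: [-1.3, -4.3, 2.4]
grip_width: 9.4
grasp_force: 20.1
```

```bash
python3 - <<'E'
from h import *
s=st()
a=look('scene')
cv2.imwrite('pics/s9.png',cv2.resize(a['pixels'][130:250,100:250,::-1],None,fx=5,fy=5,interpolation=3))
E
```

```text
t 28.375 pos [ 485.5 -308.6  219.3] q [-0.771  0.218  1.644 -0.002  1.279 -0.769] F [-1.3 -4.3  2.4] w 9.388014683303828 20.05013108253479
[[0.0015, 1.0, -0.001], [1.0, -0.0015, -0.0018], [-0.0018, -0.001, -1.0]]
```

View pics/s9.png

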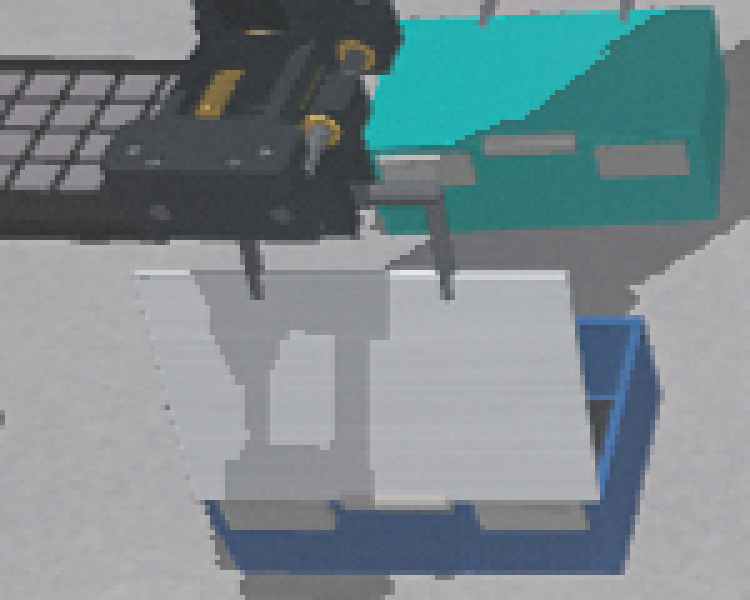

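The flap follows in the grip, near 1.28 rad, with small forces. I'll carry on round the arc.

Emit:
send_rows:
  steps:
    - [0,-0.018,0.006,0,0,0,0.004]
    - [0,-0.035,0.0145,0,0,0,0.004]
    - [0,-0.051,0.025,0,0,0,0.004]
    - [0,-0.0655,0.037,0,0,0,0.004]
    - [0,-0.0785,0.0505,0,0,0,0.004]
    - [0,-0.09,0.066,0,0,0,0.004]
    - [0,-0.099,0.0825,0,0,0,0.004]
    - [0,-0.1065,0.1,0,0,0,0.004]
    - [0,-0.1115,0.118,0,0,0,0.004]
    - [0,-0.1135,0.1275,0,0,0,0.004]

```text
t: 29.68
eef_pos: [371.9, -309.8, 90.9]
tool_rot: [[-0.001, 1.0, -0.004], [1.0, 0.0, -0.004], [-0.004, -0.004, -1.0]]
contact_force: [-11.7, -10.2, 1.4]
grip_width: 8.9
grasp_force: 20.3
```

```bash
python3 - <<'E'
from h import *
s=st()
E
```

```text
t 29.675 pos [ 371.9 -309.8   90.9] q [-0.937  0.209  1.955 -0.006  0.976 -0.934] F [-11.7 -10.2   1.4] w 8.910667894433564 20.29009982943535
[[-0.0005, 1.0, -0.0036], [1.0, 0.0005, -0.0036], [-0.0036, -0.0036, -1.0]]
```

Emit:
send_rows:
  steps:
    - [-0.001,-0.003,0.005,0,0,0,0.004]
    - [-0.001,-0.0035,0.01,0,0,0,0.004]
    - [-0.001,-0.004,0.014,0,0,0,0.004]
    - [-0.001,-0.004,0.018,0,0,0,0.004]
    - [-0.001,-0.004,0.021,0,0,0,0.004]
    - [-0.001,-0.004,0.023,0,0,0,0.004]
    - [-0.001,-0.004,0.023,0,0,0,0.004]

```text
t: 30.55
eef_pos: [369.3, -309.9, 68.3]
tool_rot: [[-0.0, 1.0, -0.001], [1.0, 0.0, -0.002], [-0.002, -0.001, -1.0]]
contact_force: [-4.9, -7.8, -0.7]
grip_width: 8.4
grasp_force: 20.3
```

```bash
python3 - <<'E'
from h import *
s=st()
w=cloud(look('top')); m=(np.abs(w[...,0]-490)<30)&(np.abs(w[...,1]+310)<80)
p=w[m]; p=p[(p[:,2]<90)]; A=np.c_[p[:,0],np.ones(len(p))]; print(len(p),np.linalg.lstsq(A,p[:,2],rcond=None)[0], np.median(p[:,2]))
E
```

```text
t 30.55 pos [ 369.3 -309.9   68.3] q [-0.944  0.248  1.968 -0.003  0.925 -0.942] F [-4.9 -7.8 -0.7] w 8.385865605954884 20.33051759004593
[[-0.0005, 1.0, -0.0012], [1.0, 0.0005, -0.0023], [-0.0023, -0.0012, -1.0]]
1225 [-1.74293753e-02  7.53342653e+01] 66.68276114922392
```

Emit:
send_rows:
  steps:
    - [0,0,0.002,0,0,0,0.004]
    - [0,0,0.003,0,0,0,0.004]
    - [0,0,0.003,0,0,0,0.004]
    - [0,0,0.003,0,0,0,0.012]
    - [0,0,0.003,0,0,0,0.022]
    - [0,0,0.003,0,0,0,0.022]
    - [0,0,-0.02,0,0,0,0.022]
    - [0,0,-0.06,0,0,0,0.022]
    - [0,0,-0.11,0,0,0,0.022]
    - [0,0,-0.16,0,0,0,0.03]

```text
t: 31.85
eef_pos: [369.8, -308.0, 229.6]
tool_rot: [[-0.0, 1.0, -0.0], [1.0, 0.0, 0.001], [0.001, -0.0, -1.0]]
contact_force: [-0.2, -0.1, -0.0]
grip_width: 28.9
grasp_force: 0.0
```

Emit:
send_rows:
  steps:
    - [0.03,-0.01,0,0,0,0.15,0.05]
    - [0.07,-0.01,0,0,0,0.3,0.05]
    - [0.11,0,0,0,0,0.3,0.05]
    - [0.11,0,0,0,0,0.3,0.05]

```text
t: 32.35
eef_pos: [370.1, -196.3, 228.1]
tool_rot: [[0.292, 0.956, 0.0], [0.956, -0.292, 0.001], [0.001, -0.0, -1.0]]
contact_force: [-0.6, 0.3, 0.3]
grip_width: 50.2
grasp_force: 0.0
```

```bash
python3 - <<'E'
from h import *
s=st()
a=look('scene','s10.png'); b=look('top')
w=cloud(b); m=(np.abs(w[...,0]-470)<45)&(np.abs(w[...,1]+310)<80)
p=w[m]; p=p[(p[:,2]<90)]; A=np.c_[p[:,0],np.ones(len(p))]; print(len(p),np.linalg.lstsq(A,p[:,2],rcond=None)[0], np.median(p[:,2]))
w=cloud(a); m=(np.abs(w[...,0]-470)<45)&(np.abs(w[...,1]+310)<80)
p=w[m]; p=p[(p[:,2]<90)]; A=np.c_[p[:,0],np.ones(len(p))]; print(len(p),np.linalg.lstsq(A,p[:,2],rcond=None)[0], np.median(p[:,2]))
# hood on mat
for i in (a,b):
    w=cloud(i); m=(w[...,2]>64)&(w[...,2]<76)&(np.hypot(w[...,0]-479,w[...,1]-290)<135); print('hood',m.sum(),cv2.minAreaRect(w[m][:,:2].astype(np.float32)))
    m=(w[...,2]>86)&(w[...,2]<110)&(np.hypot(w[...,0]-479,w[...,1]-290)<40); print('tabs',m.sum(),cv2.minAreaRect(w[m][:,:2].astype(np.float32)))
stubs(a)
print(to((479,290.5,200),np.radians(-76.5)))
E
```

```text
t 32.35 pos [ 370.1 -196.3  228.1] q [-7.730e-01 -1.560e-01  2.010e+00  1.000e-03  1.288e+00 -4.770e-01] F [-0.6  0.3  0.3] w 50.17791393893223 0.0
[[0.2921, 0.9564, 0.0002], [0.9564, -0.2921, 0.0007], [0.0007, -0.0, -1.0]]
1198 [4.82830095e-03 6.34577051e+01] 65.73307326498956
1763 [3.89150758e-03 6.42401274e+01] 66.11280957490902
hood 3968 ((480.00592041015625, 291.9159240722656), (180.48379516601562, 179.83689880371094), 13.306428909301758)
tabs 220 ((480.5637512207031, 291.1263122558594), (31.335725784301758, 37.397926330566406), 13.570016860961914)
hood 4085 ((476.9378356933594, 289.9212951660156), (177.80645751953125, 178.7384490966797), 13.39549732208252)
tabs 146 ((476.40966796875, 289.1654357910156), (28.811756134033203, 37.5623779296875), 13.375229835510254)
(array([ 0.4995, -0.0397,  0.0281]), np.float64(1.0367138266412907))
```

View pics/s10.png

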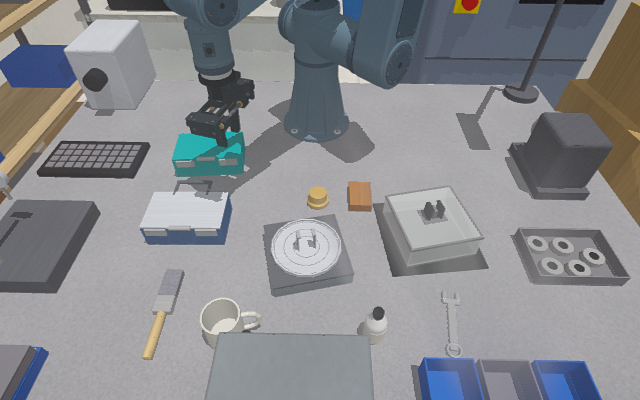

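The flap is shut and level (slope 0.004), the turntable is empty, and the hood stands on the mat at (432,225). I'll go back for it.

Emit:
send_rows:
  steps:
    - [0.04,-0.003,0,0,0,0.0,0.05]
    - [0.09,-0.007,0,0,0,0.12,0.05]
    - [0.14,-0.011,0,0,0,0.25,0.05]
    - [0.19,-0.015,0,0,0,0.38,0.05]
    - [0.24,-0.019,0,0,0,0.5,0.05]
    - [0.29,-0.023,0,0,0,0.63,0.05]
    - [0.34,-0.027,0,0,0,0.76,0.05]
    - [0.39,-0.031,0,0,0,0.89,0.05]
    - [0.44,-0.035,0,0,0,1.0,0.05]
    - [0.48,-0.038,0.02,0,0,1.037,0.05]
  grip_force: 25

```text
t: 33.7
eef_pos: [477.9, 272.6, 209.3]
tool_rot: [[0.973, 0.229, 0.004], [0.229, -0.973, 0.001], [0.004, -0.0, -1.0]]
contact_force: [0.6, 0.1, 0.7]
grip_width: 49.7
grasp_force: 0.0
```

Emit:
send_rows:
  steps:
    - [0,0,0.01,0,0,0,0.05]
    - [0,0,0.01,0,0,0,0.05]
    - [0,0,0.01,0,0,0,0.05]

```text
t: 34.08
eef_pos: [476.0, 269.9, 198.6]
tool_rot: [[0.973, 0.23, 0.0], [0.23, -0.973, -0.0], [0.0, 0.0, -1.0]]
contact_force: [-0.6, -0.6, 0.2]
grip_width: 49.9
grasp_force: 0.0
```

```bash
python3 - <<'E'
from h import *
s=st();print(to((478.8,290.8,94),np.radians(-76.5)))
E
```

```text
t 34.075 pos [476.  269.9 198.6] q [ 0.299  0.18   1.734 -0.     1.228  1.638] F [-0.6 -0.6  0.2] w 49.87153604493287 0.0
[[0.9731, 0.2303, 0.0004], [0.2303, -0.9731, -0.0002], [0.0004, 0.0003, -1.0]]
(array([ 0.0075, -0.0197,  0.1046]), np.float64(-0.0032306078574455555))
```

Emit:
send_rows:
  steps:
    - [0.0075,-0.02,0,0,0,-0.003,0.05]
    - [0.0075,-0.02,0.01,0,0,-0.003,0.05]
    - [0.0075,-0.02,0.05,0,0,-0.003,0.05]
    - [0.0075,-0.02,0.08,0,0,-0.003,0.05]
    - [0.0075,-0.02,0.1,0,0,-0.003,0.05]
    - [0.0075,-0.02,0.104,0,0,-0.003,0.05]
    - [0.0075,-0.02,0.104,0,0,-0.003,0.05]

```text
t: 34.95
eef_pos: [478.2, 292.4, 94.3]
tool_rot: [[0.972, 0.235, 0.0], [0.235, -0.972, -0.0], [0.0, 0.0, -1.0]]
contact_force: [0.0, 0.4, 0.2]
grip_width: 50.1
grasp_force: 0.0
```

```bash
python3 - <<'E'
from h import *
s=st();print(to((478.8,290.8,94),np.radians(-76.5)))
E
```

```text
t 34.95 pos [478.2 292.4  94.3] q [ 0.337  0.351  1.76  -0.     1.03   1.671] F [0.  0.4 0.2] w 50.0602258426191 0.0
[[0.9721, 0.2348, 0.0], [0.2348, -0.9721, -0.0], [0.0, 0.0, -1.0]]
(array([0.0002, 0.0017, 0.0003]), np.float64(0.0013651576637336849))
```

Emit:
send_rows:
  steps:
    - [0,0.0015,0,0,0,0.001,0.045]
    - [0,0.0015,0,0,0,0.001,0.035]
    - [0,0.0015,0,0,0,0.001,0.02]
    - [0,0.0015,0,0,0,0.001,0.02]
    - [0,0.0015,0,0,0,0.001,0.02]
    - [0,0.0015,0,0,0,0.001,0.02]

```text
t: 35.7
eef_pos: [479.1, 291.0, 95.3]
tool_rot: [[0.972, 0.234, 0.001], [0.234, -0.972, 0.0], [0.001, 0.0, -1.0]]
contact_force: [-1.4, -1.9, 6.3]
grip_width: 21.4
grasp_force: 25.0
```

Emit:
send_rows:
  steps:
    - [0,0,-0.01,0,0,0,0.02]
    - [0,0,-0.03,0,0,0,0.02]
    - [0,0,-0.06,0,0,0,0.02]
    - [0,0,-0.09,0,0,0,0.02]
    - [0,0,-0.12,0,0,0,0.02]
    - [0,0,-0.137,0,0,0,0.02]
    - [0,0,-0.137,0,0,0,0.02]
    - [0,0,-0.137,0,0,0,0.02]

```text
t: 36.7
eef_pos: [477.7, 290.7, 229.8]
tool_rot: [[0.972, 0.234, -0.002], [0.234, -0.972, -0.001], [-0.002, 0.0, -1.0]]
contact_force: [-0.6, 0.1, -1.8]
grip_width: 21.9
grasp_force: 25.0
```

```bash
python3 - <<'E'
from h import *
s=st();print(to((560.4,-9.9,230),np.radians(-76.5)))
E
```

```text
t 36.7 pos [477.7 290.7 229.8] q [ 0.334  0.174  1.674 -0.     1.297  1.669] F [-0.6  0.1 -1.8] w 21.916086537043558 24.99961405992508
[[0.9723, 0.2336, -0.0022], [0.2336, -0.9723, -0.0008], [-0.0023, 0.0002, -1.0]]
(array([ 1.020e-02,  3.116e-01, -2.000e-04]), np.float64(0.0001554172735898085))
```

Emit:
send_rows:
  steps:
    - [0.001,0.03,0,0,0,0,0.02]
    - [0.003,0.075,0,0,0,0,0.02]
    - [0.004,0.12,0,0,0,0,0.02]
    - [0.006,0.165,0,0,0,0,0.02]
    - [0.007,0.21,0,0,0,0,0.02]
    - [0.008,0.255,0,0,0,0,0.02]
    - [0.01,0.29,0,0,0,0,0.02]
    - [0.01,0.311,0,0,0,0,0.02]
    - [0.01,0.311,0,0,0,0,0.02]
    - [0.01,0.311,0,0,0,0,0.02]

```text
t: 37.95
eef_pos: [560.3, -8.1, 230.6]
tool_rot: [[0.972, 0.234, -0.001], [0.234, -0.972, 0.001], [-0.001, -0.001, -1.0]]
contact_force: [-0.1, 0.2, -3.4]
grip_width: 22.0
grasp_force: 25.0
```

Emit:
send_rows:
  steps:
    - [0,0,0,0,0,0,0.02]
    - [0,0,0,0,0,0,0.02]

```text
t: 38.2
eef_pos: [560.7, -8.2, 231.3]
tool_rot: [[0.972, 0.235, 0.0], [0.235, -0.972, 0.0], [0.0, -0.0, -1.0]]
contact_force: [0.2, 0.6, -2.9]
grip_width: 21.7
grasp_force: 25.0
```

```bash
python3 - <<'E'
from h import *
s=st();print(to((560.5,-9.9,131),np.radians(-76.5)))
a=look('scene','s11.png')
w=cloud(a); m=(w[...,2]>203)&(w[...,2]<209)&(np.hypot(w[...,0]-560,w[...,1]+10)<135);print('hood',m.sum(),cv2.minAreaRect(w[m][:,:2].astype(np.float32)))
E
```

```text
t 38.2 pos [560.7  -8.2 231.3] q [-0.226  0.174  1.67   0.     1.297  1.107] F [ 0.2  0.6 -2.9] w 21.677737303730133 24.999672174453735
[[0.972, 0.2349, 0.0001], [0.2349, -0.972, 0.0001], [0.0001, -0.0001, -1.0]]
(array([-0.0006,  0.0016,  0.1003]), np.float64(0.0014706125498047395))
hood 4413 ((561.2536010742188, -7.493812561035156), (180.47564697265625, 177.2921600341797), 13.733169555664062)
```

Over the unit, 1.6 mm off in y. I'll correct that and lower.

Emit:
send_rows:
  steps:
    - [0,0.0016,0,0,0,0.002,0.02]
    - [0,0.0016,0.02,0,0,0.002,0.02]
    - [0,0.0016,0.035,0,0,0.002,0.02]
    - [0,0.0016,0.05,0,0,0.002,0.02]
    - [0,0.0016,0.062,0,0,0.002,0.02]
    - [0,0.0016,0.074,0,0,0.002,0.02]
    - [0,0.0016,0.084,0,0,0.002,0.02]
    - [0,0.0016,0.09,0,0,0.002,0.02]
    - [0,0.0016,0.09,0,0,0.002,0.02]

```text
t: 39.38
eef_pos: [561.0, -10.6, 140.8]
tool_rot: [[0.973, 0.232, -0.001], [0.232, -0.973, 0.0], [-0.001, -0.0, -1.0]]
contact_force: [-0.4, -0.0, -2.7]
grip_width: 21.8
grasp_force: 25.0
```

```bash
python3 - <<'E'
from h import *
s=st();print(to((560.5,-9.9,131),np.radians(-76.5)))
E
```

```text
t 39.375 pos [561.  -10.6 140.8] q [-0.23   0.284  1.737  0.     1.122  1.107] F [-0.4 -0.  -2.7] w 21.807199681472348 24.999623894691467
[[0.9728, 0.2317, -0.0008], [0.2317, -0.9728, 0.0002], [-0.0007, -0.0004, -1.0]]
(array([-0.0003, -0.0008,  0.0098]), np.float64(-0.0018259113526426507))
```

Emit:
send_rows:
  steps:
    - [0,-0.001,0.004,0,0,-0.001,0.02]
    - [0,-0.001,0.007,0,0,-0.001,0.02]
    - [0,-0.001,0.009,0,0,-0.001,0.02]
    - [0,-0.001,0.011,0,0,-0.001,0.02]
    - [0,-0.001,0.012,0,0,-0.001,0.02]
    - [0,-0.001,0.012,0,0,-0.001,0.02]

```text
t: 40.12
eef_pos: [561.2, -9.7, 131.2]
tool_rot: [[0.972, 0.233, 0.0], [0.233, -0.972, -0.0], [0.0, 0.0, -1.0]]
contact_force: [-7.9, 0.6, 13.3]
grip_width: 21.9
grasp_force: 25.0
```

```bash
python3 - <<'E'
from h import *
s=st();print(to((560.5,-9.9,131),np.radians(-76.5)))
E
```

```text
t 40.125 pos [561.2  -9.7 131.2] q [-0.229  0.297  1.742 -0.     1.102  1.107] F [-7.9  0.6 13.3] w 21.861974331166845 25.001862074684304
[[0.9725, 0.2329, 0.0003], [0.2329, -0.9725, -0.0003], [0.0002, 0.0004, -1.0]]
(array([-0.0007,  0.    ,  0.0002]), np.float64(-0.0005394318692306665))
```

It has bottomed out, with 13 N on it at the expected height. I'll release, back off and check.

Emit:
send_rows:
  steps:
    - [0,0,0,0,0,0,0.028]
    - [0,0,0,0,0,0,0.036]
    - [0,0,0,0,0,0,0.05]
    - [0,0,0,0,0,0,0.05]
    - [0,0,-0.02,0,0,0,0.05]
    - [0,0,-0.06,0,0,0,0.05]
    - [0,0,-0.1,0,0,0,0.05]
    - [0,0,-0.15,0,0,0,0.05]

```text
t: 41.12
eef_pos: [560.4, -9.6, 279.5]
tool_rot: [[0.973, 0.233, -0.002], [0.233, -0.973, 0.0], [-0.002, -0.001, -1.0]]
contact_force: [-0.2, -0.2, 0.4]
grip_width: 50.1
grasp_force: 0.0
```

Emit:
send_rows:
  steps:
    - [-0.05,-0.03,0,0,0,0,0.05]
    - [-0.1,-0.06,0,0,0,0,0.05]
    - [-0.15,-0.1,0,0,0,0,0.05]
    - [-0.18,-0.15,0,0,0,0,0.05]
    - [-0.18,-0.2,0,0,0,0,0.05]
    - [-0.18,-0.2,0,0,0,0,0.05]

```text
t: 41.88
eef_pos: [338.2, 145.4, 279.5]
tool_rot: [[0.971, 0.238, 0.001], [0.238, -0.971, 0.001], [0.001, -0.0, -1.0]]
contact_force: [0.1, 0.1, -0.2]
grip_width: 49.9
grasp_force: 0.0
```

```bash
python3 - <<'E'
from h import *
s=st()
a=look('scene'); b=look('top')
for i in (a,b):
    w=cloud(i); m=(w[...,2]>101)&(w[...,2]<112)&(np.hypot(w[...,0]-560,w[...,1]+10)<135); print('hood',m.sum(),cv2.minAreaRect(w[m][:,:2].astype(np.float32)),np.median(w[m][:,2]),np.linalg.lstsq(np.c_[w[m][:,:2],np.ones(m.sum())],w[m][:,2],rcond=None)[0].round(4))
    m=(w[...,2]>122)&(w[...,2]<150)&(np.hypot(w[...,0]-560,w[...,1]+10)<40); print('tabs',m.sum(),cv2.minAreaRect(w[m][:,:2].astype(np.float32)),np.percentile(w[m][:,2],95))
    m=(np.abs(w[...,0]-470)<45)&(np.abs(w[...,1]+310)<80); print('flap',np.nanmedian(w[m][:,2]))
A=cv2.resize(a['pixels'][180:300,130:370,::-1],(800,400),interpolation=3); cv2.imwrite('pics/s12.png',A)
E
```

```text
t 41.875 pos [338.2 145.4 279.5] q [ 8.000e-02 -3.500e-01  2.054e+00  1.000e-03  1.436e+00  1.410e+00] F [ 0.1  0.1 -0.2] w 49.901993648638005 0.0
[[0.9712, 0.2385, 0.0012], [0.2385, -0.9712, 0.0007], [0.0013, -0.0004, -1.0]]
hood 4922 ((561.3904418945312, -8.75408935546875), (180.58880615234375, 177.3287353515625), 13.33237361907959) 106.06063759607713 [-6.000000e-04 -4.000000e-04  1.064142e+02]
tabs 205 ((562.1033325195312, -8.789251327514648), (31.715072631835938, 36.31657028198242), 13.227629661560059) 143.7950147180478
flap 66.04167575649123
hood 4263 ((558.57080078125, -11.40167236328125), (177.5582275390625, 177.3500213623047), 13.489598274230957) 105.59969159271051 [-1.600000e-03  5.000000e-04  1.065798e+02]
tabs 133 ((557.943603515625, -11.303485870361328), (29.729135513305664, 36.24648666381836), 14.132689476013184) 144.49746127453517
flap 65.82133087263092
```

View pics/s12.png

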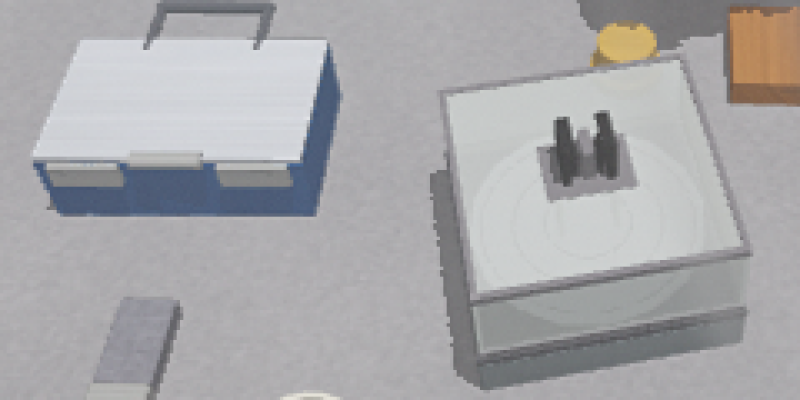

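The hood is back where it started, to within 1 mm. Its top is at 106 mm and level, and the tabs at (585,150) are 36 mm apart, so sprung out. The flap is shut.

```bash
python3 -c "
from rig import ctrl; print(ctrl.job_done())"
```

```text
the job is handed in; nothing more can be done
None
```

The job is handed in at about 42 s: all three bearings found are in the blue box, its flap was eased shut, and the hood is back square and fully down with both tabs out; the hand-in returned no verdict.

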